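# Gather the loose nuts in the low corner of the exhibit tote

### The arm

A 7-joint arm with a two-finger parallel gripper is mounted at the origin on a cart in front of the work surface, level with it; the furniture and walls round the work are solid. World frame = base frame: x ahead of the robot, y to its left, z up, the work surface at z = 0. Lengths are in m, angles in degrees, forces in N, time in s.
With the tool pointing down it reaches from about 0.425 to 0.875 m from the base axis. Payload 4.7 kg.
Tool frame: the origin (TCP) lies between the finger pads; the fingertips stand 8 mm ahead of it and the grasp point (between the pads) lies 11 mm behind it; x points along the fingers, z is the direction in which the jaws open and shut, and the axes are right-handed (so a half turn about x gives the same grasp; the last joint's range is limited). The gripper opens to 87 mm and grips with 3 to 60 N. Pads are 19 mm wide; open, the fingers measure 117 mm over their backs; the gripper's body (75 mm by 190 mm) begins 51 mm behind the grasp point.
Start: joints at [76.324, 18.392, -4.016, 83.108, 1.295, 78.541, -3.26], TCP at [0.163, -0.629, 0.231] pointing down, gripper open.
Joint ranges: [-163.93, 163.93], [-17.29, 119.83], [-79.2, 71.16], [3.27, 140.29], [-89.18, 269.18], [5.43, 117.66], [-154.24, 154.24]. Speed limits (degrees/s): [147.25, 147.25, 180, 180, 180, 180, 180].

### API

Orientations are given as [roll, pitch, yaw] about the fixed x, y, z axes, in that order (R = Rz(yaw) Ry(pitch) Rx(roll)).
In Python, from cell import telemetry, vision, sign_off gives the robot as it stands. The module is installed in compiled form; this text tells all that it offers.
- The arm moves only by the tool drive_tool, never from a script. Its arguments are lists of equal length, an entry for each row: "offset": the shift along the tool's x, y, z in m, a list of three; "angular": the turn, a rotation vector about the tool's x, y, z in rad, a list of three. A call has 1 to 10 rows; each row is the pose to reach, as a shift and turn from the pose measured when the call began, along the tool's axes at that moment; what a row does not reach only later rows make up. A row lasts 1/8 s, in which the tool goes at most 62.5 mm and 10.7 degrees, less where a joint would pass 70% of its speed; a pose out of reach is approached as far as the arm can. A call with a gripper value outside its range is refused whole. "fingers" is the closure, from -1 (fully open) to 1 (shut), set as the call begins (left out, the last holds). The fingers move at their own pace and stop on an object; "squeeze" is the grip in N (left out, the last holds). Time passes only in rows, so rows that repeat a pose let the fingers close. It gives the time, the measured TCP pose, the force and the opening at its end, in the units of the state.
- telemetry.get_obs(): the state, without advancing time (a new reading comes with each control period).
- vision.read_camera(name): name is "side" or "top" or "wrist"; returns a dict with "pixels" (480x640x3 uint8, red, green, blue), "intrinsics" (3x3 intrinsics, pixels), "distortion" ([k1, k2, p1, p2, k3] as OpenCV has them; the pictures are not rectified), "world_from_camera" (4x4, takes a point from camera to world coordinates); the wrist camera has in their place "T_tool_cam" (4x4, takes a point from camera to tool coordinates, whose origin is the TCP and whose axes are the tool frame's). Camera axes: x right, y up, looking along -z (the intrinsics and any distortion apply to the point x, -y, -z); pixel columns grow to the right and rows downward; lengths in m; the calibration is good to about 2 mm. A picture is of the moment at which its call begins: read the wrist's pose just before it. There is no depth.
- sign_off(): hands the job in, once; it reports no verdict.
The state is a dict: "time_s": time; "qpos": joint angles; "joint_velocities": joint speeds; "effort": joint torques, N m; "tool_pos": TCP position; "tool_rot": TCP orientation; "force": force on the tool from outside, world axes, zero at the start; "wrist_torque": the same for the moment, N m; "grip_width": finger opening in m.
Only numpy, scipy, OpenCV 4.12 (cv2) and the standard library are available. Lean on these libraries where they do the work, as an engineer would, in place of code of your own. Each camera call takes 0.05 s, during which the arm holds its last target.

### The job

One of the three steel hex nuts from the exhibit lies beside the grey tote: put it in the tote with the other two while the tote stands on the table. Then take the tote by the bar across its middle, lift it clear of the table and tilt it towards the corner with the cut-down rim until all three nuts have slid together into that corner, without spilling any. Finish while still holding the tote up, tilted and still, and do not disturb the loupe or the small powder jar.

Things in the scene. Friction and masses are not known exactly. Their poses are not given: they have to be found in the camera images.
- tote: open grey plastic tote, 150 mm (its x) by 250 mm (its y), 0.35 kg, standing on the table (its far part may lie on a 1.5 mm thick paper cover). Origin: centre of the underside; z up. Floor 8 mm, walls 4 mm thick; rim 48 mm high, but cut down to 28 mm on both walls over the last 50 mm at the corner -x, +y. A carrying bar crosses above its middle along x, 56 mm clear above the floor. Yaw within 70 degrees of 0
- tote_bar (a point): centre of the tote's carrying bar, 76 mm above the tote's underside, straight over its origin; axes as the tote's. The bar is 14 mm thick (tote's y), 24 mm tall (z) and runs 158 mm along the tote's x, with free sides all along; it is fixed to the tote
- low_corner (a point): the corner of the tote's inner floor under the cut-down rim: x -71, y +121, z +8 mm in the tote's frame; axes as the tote's. The plastic is smooth (friction about 0.2): nuts begin to slide on the floor at 10 to 15 degrees of tilt, and need about 30 degrees towards a corner to slide on along a wall
- nut_1: steel hex nut, 30 mm across flats, 35 mm across corners, 16 mm thick, 60 g, lying flat in the tote. Origin: centre of its underside; z up; flats face +-x and every 60 degrees from there
- nut_2: a like nut, lying flat in the tote
- nut_3: a like nut, lying flat on the table beside the tote, on the robot's right
- loupe: black loupe, a 43 mm wide, 32 mm tall cylinder standing on the table on the robot's left: leave alone. Origin: centre of the underside. Mind the fixed desk lamp nearer the robot than all listed things: foot up to 0.43 m ahead of the robot, thin post up to about 0.36 m high straight ahead at x 0.26, ring head 0.18 to 0.38 m ahead and 0.1 to 0.36 m left, up to 0.33 m high
- jar: small screw-lid powder jar, 49 mm wide, 50 mm tall, standing on the table on the robot's left: leave alone. Origin: centre of the underside
There are look-alikes about, which are no part of the job. What is shaped like the nut_2 but brown or red is not meant.

How it is judged (in metres and radians):
On the way:
1. the stray nut lies in the tote, let go, while the tote stands level on the table (x of nut_3 in the frame of tote between -0.071 and 0.071 m and y of nut_3 in the frame of tote between -0.121 and 0.121 m and z of nut_3 in the frame of tote below 0.03 m and contact force between nut_3 and the fingers below 0.05 N and angle between tote's own z axis and vertical below 0.06 rad and height (world z) of tote below 0.008 m), for 0.2 s.
At the end, for the whole second after the job is handed in: All three nuts rest in the tote with centres within 100 mm of the inner corner under the cut-down rim; the gripper holds the tote still, that corner at least 20 mm above the table, tilted down towards it by at least 10 degrees along each side of the tote and at most 57 degrees in all (distance between each of nut_1, nut_2, nut_3 and low_corner below 0.1 m and linear speed of each of nut_1, nut_2, nut_3, tote below 0.03 m/s and angle between tote's own x axis and vertical below 1.4 rad and angle between tote's own y axis and vertical above 1.74 rad and angle between tote's own z axis and vertical below 1 rad and height (world z) of low_corner above 0.02 m and contact force between tote and the fingers above 1 N); the arm keeps its last pose, push and grip.
It fails at once if the loupe is pushed or knocked over (distance of loupe from where it was at the start of the episode above 0.03 m or angle between loupe's own z axis and vertical above 0.5 rad).
It fails at once if the small powder jar is pushed or knocked over (distance of jar from where it was at the start of the episode above 0.03 m or angle between jar's own z axis and vertical above 0.5 rad).
It also fails if it takes over 58 s, if anything falls off the work surface, if the arm or the gripper's body presses on something with over 40 N, if the wrist force passes 120 N, or if a joint passes its speed limit or range.

## Working session

There is one attempt and no reset: what is moved stays moved. The work goes in short steps, Python scripts to look and compute and a tool call to move; the robot and the scene stay as the last step left them, time stands still between calls to the robot, and variables do not carry over. Pictures are saved under pics/ and viewed, and the job is handed in when it is done.

Besides the shell and the picture viewer there is one more tool, called after "Call:" as name(argument=value, ...) on one line, values as JSON. drive_tool: Moves the arm, as the interface text tells. Its arguments: {"type":"object","properties":{"offset":{"type":"array"},"angular":{"type":"array"},"fingers":{"type":"number"},"squeeze":{"type":"number"}},"required":["offset","angular"]}

```bash
mkdir -p pics
cat > h.py <<'E'
import numpy as np, cv2, pickle
from scipy.spatial.transform import Rotation as R
from cell import telemetry, vision
def T_tool(o):
    T=np.eye(4); T[:3,:3]=R.from_euler('xyz',o['tool_rot'],degrees=True).as_matrix(); T[:3,3]=o['tool_pos']; return T
def shot(name,fn):
    o=telemetry.get_obs(); d=vision.read_camera(name)
    W=np.array(d['world_from_camera']) if name!='wrist' else T_tool(o)@np.array(d['T_tool_cam'])
    d['W']=W; pickle.dump(d,open('pics/'+fn+'.pkl','wb')); cv2.imwrite('pics/'+fn+'.png',d['pixels'][:,:,::-1]); return d
def load(fn): return pickle.load(open('pics/'+fn+'.pkl','rb'))
def px2w(d,uv,z):
    K=np.array(d['intrinsics'],float); uv=np.array(uv,float).reshape(-1,1,2)
    n=cv2.undistortPoints(uv,K,np.array(d['distortion'],float))[:,0]
    r=np.c_[n[:,0],-n[:,1],-np.ones(len(n))]@d['W'][:3,:3].T
    c=d['W'][:3,3]; return c+r*((z-c[2])/r[:,2])[:,None]
def w2px(d,P):
    Wi=np.linalg.inv(d['W']); P=np.atleast_2d(P); c=P@Wi[:3,:3].T+Wi[:3,3]
    c=c*[1,-1,-1]
    return cv2.projectPoints(c.reshape(-1,1,3),np.zeros(3),np.zeros(3),np.array(d['intrinsics'],float),np.array(d['distortion'],float))[0][:,0]
def move(target_pos, target_R=None):
    o=telemetry.get_obs();T=T_tool(o)
    off=T[:3,:3].T@(np.array(target_pos)-T[:3,3])
    rv=np.zeros(3) if target_R is None else R.from_matrix(T[:3,:3].T@target_R).as_rotvec()
    print('offset',off.round(4),'ang',rv.round(4),'|off|',np.linalg.norm(off).round(3),'deg',np.degrees(np.linalg.norm(rv)).round(1))
E
python3 - <<'E'
from h import *
o=telemetry.get_obs();print(o)
for n in ['side','top','wrist']: d=shot(n,n+'0');print(n,d['W'][:3,3],-d['W'][:3,2])
E
```

```text
{'time_s': 0.0, 'qpos': array([76.3236856 , 18.43896436, -4.01431335, 83.17339469,  1.29579187,
       78.54085457, -3.26194125]), 'joint_velocities': array([ 0.10017224,  0.06836065,  0.11512881,  0.04089724, -0.05785731,
       -0.0256021 ,  0.03000473]), 'effort': array([-7.81028521e-04, -4.91299438e+01, -4.04430740e-01, -3.12535250e+01,
       -6.39495696e-02,  4.35906218e-02,  1.52130874e-04]), 'tool_pos': array([ 0.16237553, -0.62884774,  0.22947562]), 'tool_rot': array([-176.36698759,   89.89184917,  108.1161039 ]), 'force': array([0.3922664 , 1.3860878 , 0.09416854]), 'wrist_torque': array([-0.03132026, -0.05952571, -0.01750825]), 'grip_width': 0.08713094504650604}
side [ 0.62976941 -0.93965773  0.8735974 ] [-0.03950795  0.74606312 -0.66470215]
top [ 0.4790115  -0.0147789   0.91940611] [ 0.15896463 -0.02126676 -0.9870552 ]
wrist [ 0.22665897 -0.61411872  0.38275177] [-0.23115922 -0.0576297  -0.97120762]
```

View pics/top0.png

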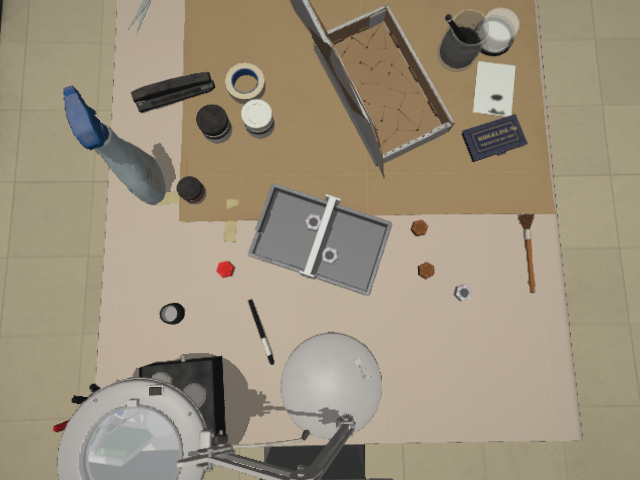

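View pics/side0.png

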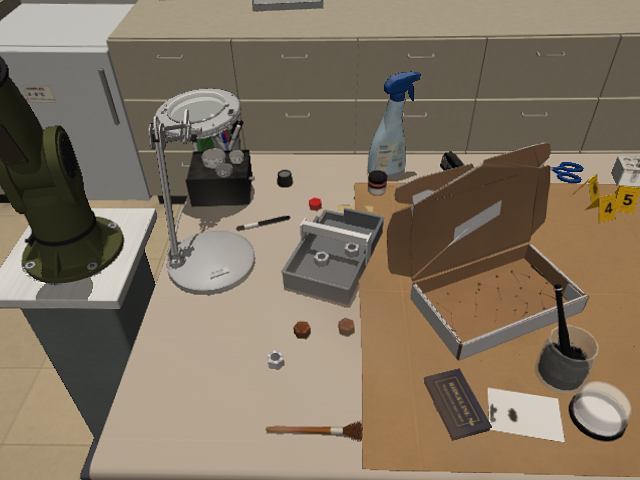

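View pics/wrist0.png

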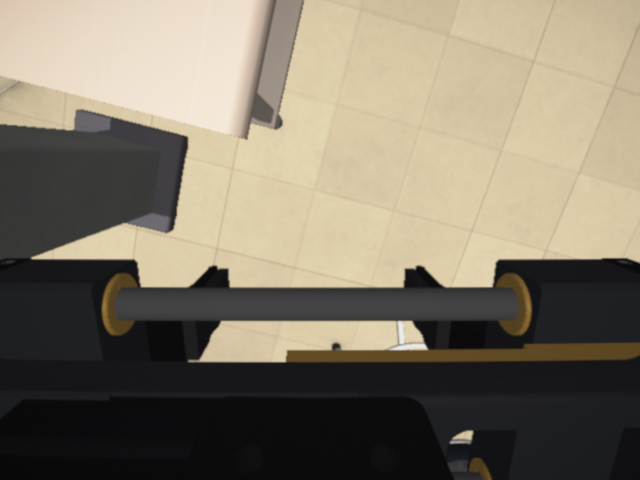

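The top view shows the tote at about (320,240), with its bar running from (333,198) to (308,274). The stray nut is at (463,293). Next I'll zoom in to find the cut-down corner and fit the poses.

Run:
```python
from h import *
d=load('top0'); s=load('side0')
im=d['pixels'][170:310,230:400,::-1]; a=cv2.resize(im,None,fx=4,fy=4,interpolation=2)
cv2.imwrite('pics/c1.png',a)
im=s['pixels'][195:310,270:395,::-1]; cv2.imwrite('pics/c2.png',cv2.resize(im,None,fx=5,fy=5,interpolation=2))
im=d['pixels'][270:315,435:490,::-1]; cv2.imwrite('pics/c3.png',cv2.resize(im,None,fx=10,fy=10,interpolation=2))
print(px2w(d,[(273,184),(391,218),(371,294),(248,254)],0.048).round(3))
print(px2w(d,[(463,293)],0.016).round(3), px2w(s,[(276,360)],0.016).round(3))
print(px2w(d,[(333,198),(308,274)],0.088).round(3))
```

```text
[[ 0.727  0.067  0.048]
 [ 0.654 -0.167  0.048]
 [ 0.504 -0.122  0.048]
 [ 0.586  0.116  0.048]]
[[ 0.504 -0.311  0.016]] [[ 0.507 -0.318  0.016]]
[[ 0.686 -0.051  0.088]
 [ 0.542 -0.001  0.088]]
```

View pics/c1.png

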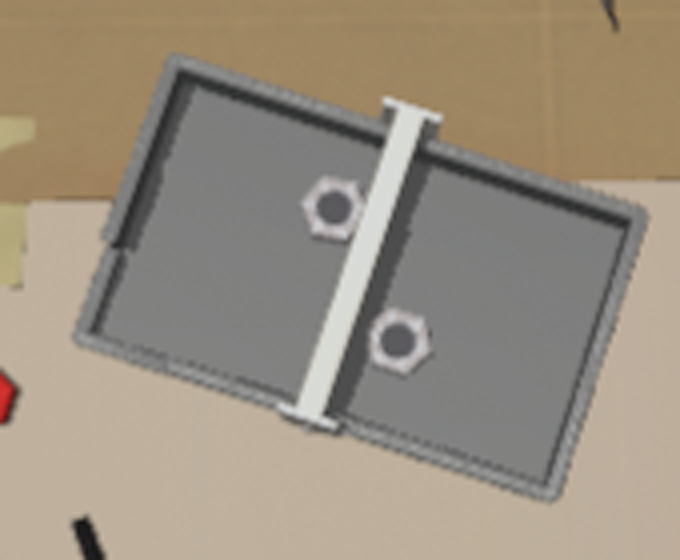

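View pics/c2.png

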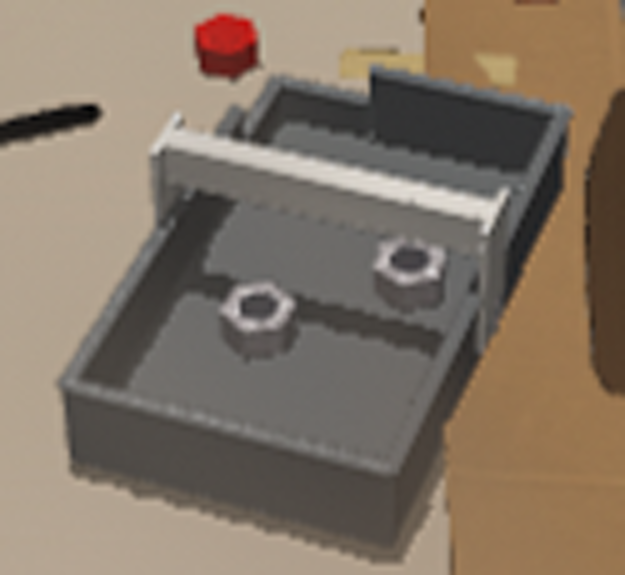

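View pics/c3.png

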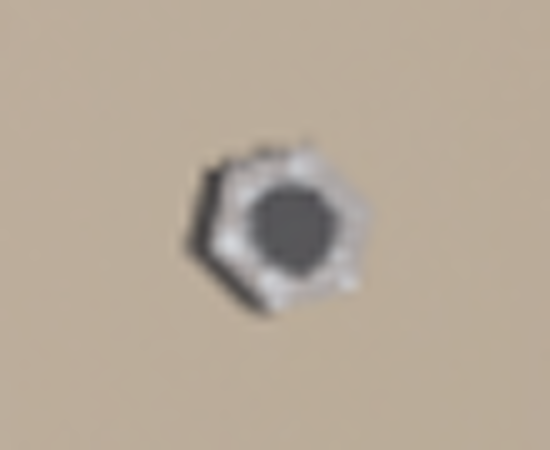

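```bash
cat > fit.py <<'E'
from h import *
from scipy.optimize import least_squares
d=load('top0'); s=load('side0')
top=[((75,125,48),(273.5,184)),((75,-125,48),(391.5,223)),((-75,-125,48),(368.2,294.7)),((-75,125,28),(249.3,254.7)),((79,0,88),(333,197)),((-79,0,88),(308,274))]
side=[((-75,-125,48),(283.2,271.4)),((75,-125,48),(349,289)),((75,125,48),(383.4,217)),((-75,125,28),(324.4,211)),((-75,-125,0),(284.5,289))]
def f(p,full=False):
    x,y,a=p; A=R.from_euler('z',a).as_matrix(); out=[]
    for cam,l in ((d,top),(s,side)):
        P=np.array([q[0] for q in l])/1000@A.T+[x,y,0]
        out.append(w2px(cam,P)-np.array([q[1] for q in l]))
    return np.vstack(out).ravel()
r=least_squares(f,[.62,-.025,-.31],loss='soft_l1'); print(r.x,np.degrees(r.x[2])); print(f(r.x).reshape(-1,2).round(1).tolist())
n=px2w(d,np.array([(300,142),(368,207),(352,285),(273,308),(210,242),(228,165)])/10+[435,270],0.016)[:,:2]
c=n.mean(0);print('nut c',c, np.linalg.norm(n-c,axis=1), np.degrees(np.arctan2(*(n-c).T[::-1]))%60)
for q in [(335,209),(400,341)]: print('tote nut',px2w(d,[np.array(q)/4+[230,170]],.024))
E
python3 fit.py
python3 - <<'E'
from h import *
s=load('side0')
im=s['pixels'][335:385,250:305,::-1]; cv2.imwrite('pics/c4.png',cv2.resize(im,None,fx=10,fy=10,interpolation=2))
E
```

```text
[ 0.61546953 -0.02504911 -0.33816774] -19.375584001693383
[[-0.8, -0.5], [-0.1, -0.7], [0.8, -0.3], [-0.6, 0.4], [0.2, -1.0], [-1.3, 0.5], [-1.2, 1.4], [-0.1, 1.8], [0.3, 0.7], [0.0, -0.1], [-1.0, -0.6]]
nut c [ 0.50503208 -0.3129204 ] [0.01685698 0.01655934 0.01699983 0.01704212 0.01631538 0.01656921] [48.01076105 41.46201289 44.27569421 45.44881837 41.35248906 43.09679474]
tote nut [[ 0.65184704 -0.01320506  0.024     ]]
tote nut [[ 0.58359421 -0.04497866  0.024     ]]
```

View pics/c4.png

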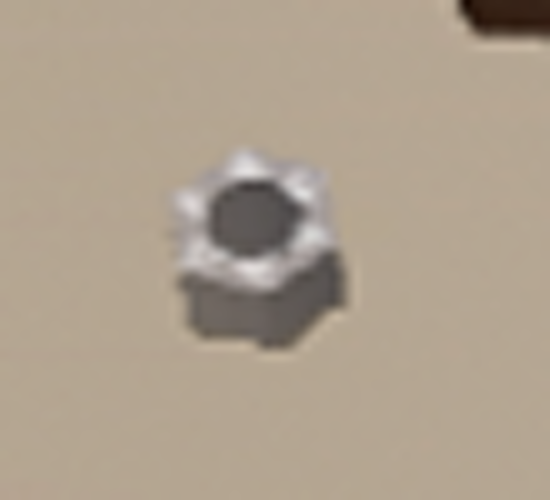

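```bash
python3 - <<'E'
from h import *
s=load('side0');print(px2w(s,[(275.2,356.7)],.016))
o=telemetry.get_obs();T=T_tool(o);print(T.round(3))
def Rdown(a):
    a=np.radians(a);x=np.array([0,0,-1.]);z=np.array([np.cos(a),np.sin(a),0]);return np.c_[x,np.cross(z,x),z]
for a in (14,-166,74,-106): print(a);move([0.505,-0.314,0.15],Rdown(a))
E
cat >> h.py <<'E'
def Rdown(a):
    a=np.radians(a);x=np.array([0,0,-1.]);z=np.array([np.cos(a),np.sin(a),0]);return np.c_[x,np.cross(z,x),z]
E
```

```text
[[ 0.50491855 -0.31018917  0.016     ]]
[[-0.     0.968  0.25   0.162]
 [ 0.001  0.25  -0.968 -0.629]
 [-1.    -0.    -0.001  0.23 ]
 [ 0.     0.     0.     1.   ]]
14
offset [ 0.08    0.4105 -0.2192] ang [-1.5624e+00 -1.2000e-03 -1.1000e-03] |off| 0.472 deg 89.5
-166
offset [ 0.08    0.4105 -0.2192] ang [ 1.5792e+00 -1.1000e-03  1.2000e-03] |off| 0.472 deg 90.5
74
offset [ 0.08    0.4105 -0.2192] ang [-2.6096e+00 -6.0000e-04 -1.9000e-03] |off| 0.472 deg 149.5
-106
offset [ 0.08    0.4105 -0.2192] ang [ 5.32e-01 -1.40e-03  5.00e-04] |off| 0.472 deg 30.5
```

Run:
```python
from h import *
move([0.505,-0.312,0.15],Rdown(-46))
```

```text
offset [ 0.08    0.411  -0.2211] ang [-5.152e-01 -1.400e-03 -3.000e-04] |off| 0.473 deg 29.5
```

Call:
drive_tool(offset=[[0.01, 0.05, -0.027], [0.02, 0.1, -0.054], [0.03, 0.15, -0.08], [0.04, 0.2, -0.107], [0.05, 0.25, -0.134], [0.06, 0.3, -0.161], [0.07, 0.36, -0.194], [0.08, 0.411, -0.221], [0.08, 0.411, -0.221], [0.08, 0.411, -0.221]], angular=[[-0.06, 0, 0], [-0.12, 0, 0], [-0.18, 0, 0], [-0.25, 0, 0], [-0.31, 0, 0], [-0.38, 0, 0], [-0.45, 0, 0], [-0.515, 0, 0], [-0.515, 0, 0], [-0.515, 0, 0]], fingers=-1, squeeze=30)

```text
time_s: 1.4
tool_pos: [0.5047, -0.312, 0.1496]
tool_rot: [-176.7, 89.9, 137.3]
force: [0.4, -0.7, 0.2]
grip_width: 0.0869
```

Run:
```python
from h import *
d=shot('wrist','w1');o=telemetry.get_obs();print(o['time_s'],o['tool_pos'],o['tool_rot'],o['qpos'].round(1))
print(w2px(d,[[0.505,-0.312,0.016]]))
```

```text
1.45 [ 0.50409586 -0.31322742  0.14976427] [-163.86880155   89.90160337  150.03320774] [ 48.8  16.1 -22.9  96.6   6.7  68.7 -21.9]
[[314.47080391 231.58665457]]
```

View pics/w1.png

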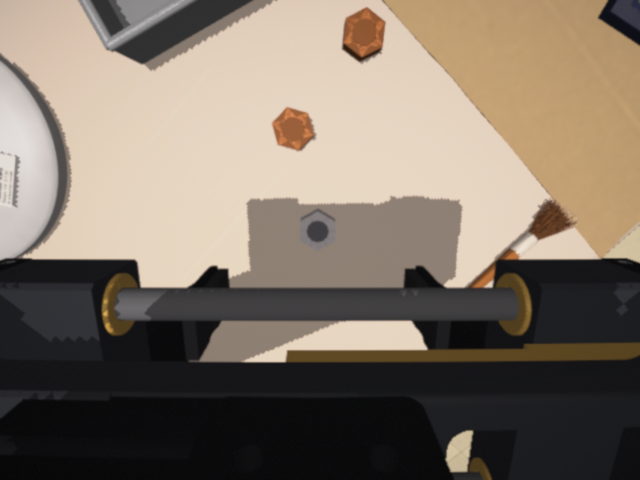

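The wrist view shows the nut at (318,230), within 2 mm of where I expected it, with its flats square to the jaws. I'll descend now.

Run:
```python
from h import *
d=load('w1');p=px2w(d,[(318,230)],.016);print(p)
move([.505,-.312,.012],Rdown(-46));
```

```text
[[ 0.50807129 -0.31319356  0.016     ]]
offset [ 0.1378  0.0016 -0.    ] ang [-0.0017 -0.0017  0.0005] |off| 0.138 deg 0.1
```

Call:
drive_tool(offset=[[0.045, 0.002, 0.001], [0.09, 0.002, 0.001], [0.12, 0.002, 0.001], [0.137, 0.002, 0.001], [0.138, 0.002, 0.001], [0.138, 0.002, 0.001]], angular=[[0, 0, 0], [0, 0, 0], [0, 0, 0], [0, 0, 0], [0, 0, 0], [0, 0, 0]])

```text
time_s: 2.2
tool_pos: [0.5068, -0.3134, 0.0131]
tool_rot: [-9.7, 90.0, -55.8]
force: [0.3, -0.7, 0.6]
grip_width: 0.0873
```

Call:
drive_tool(offset=[[0, 0, 0], [0, 0, 0], [0, 0, 0], [0, 0, 0], [0, 0, 0], [0, 0, 0], [0, 0, 0], [0, 0, 0]], angular=[[0, 0, 0], [0, 0, 0], [0, 0, 0], [0, 0, 0], [0, 0, 0], [0, 0, 0], [0, 0, 0], [0, 0, 0]], fingers=1, squeeze=25)

```text
time_s: 3.2
tool_pos: [0.5067, -0.3134, 0.0131]
tool_rot: [-19.9, 90.0, -66.1]
force: [-0.7, 0.1, 0.8]
grip_width: 0.0294
```

Call:
drive_tool(offset=[[-0.03, 0, 0], [-0.07, 0, 0], [-0.11, 0, 0], [-0.15, 0, 0], [-0.15, 0, 0], [-0.15, 0, 0]], angular=[[0, 0, 0], [0, 0, 0], [0, 0, 0], [0, 0, 0], [0, 0, 0], [0, 0, 0]])

```text
time_s: 3.95
tool_pos: [0.5061, -0.3131, 0.1622]
tool_rot: [-137.9, 89.9, 175.9]
force: [-0.4, -0.5, -1.6]
grip_width: 0.0297
```

Run:
```python
from h import *
d=shot('wrist','w2');o=telemetry.get_obs();print(o['time_s'],o['tool_pos'],o['tool_rot'],o['grip_width'])
x,y,a=0.6155,-0.025,-19.4
A=R.from_euler('z',a,degrees=True)
p=A.apply([-.005,.072,0])+[x,y,0];print(p)
move([p[0],p[1],.16],Rdown(-19.4))
```

```text
4.0 [ 0.50569881 -0.31291012  0.16151106] [-158.89542911   89.86973629  154.95782919] 0.02947626090792473
[0.63469949 0.04457284 0.        ]
offset [ 0.0016  0.3407 -0.1684] ang [-4.668e-01 -2.300e-03  3.000e-04] |off| 0.38 deg 26.7
```

View pics/w2.png

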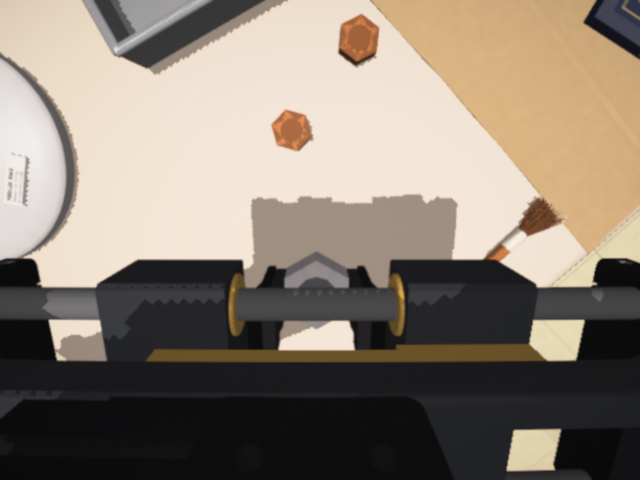

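The nut is held between the pads at (316,285), and the grip width is 29.5 mm. I'll carry it over the tote.

Call:
drive_tool(offset=[[0, 0.045, -0.022], [0, 0.09, -0.044], [0, 0.135, -0.067], [0, 0.18, -0.089], [0, 0.225, -0.111], [0, 0.27, -0.133], [0, 0.31, -0.153], [0.002, 0.341, -0.168], [0.002, 0.341, -0.168], [0.002, 0.341, -0.168]], angular=[[-0.06, 0, 0], [-0.12, 0, 0], [-0.18, 0, 0], [-0.25, 0, 0], [-0.31, 0, 0], [-0.37, 0, 0], [-0.43, 0, 0], [-0.467, 0, 0], [-0.467, 0, 0], [-0.467, 0, 0]])

```text
time_s: 5.25
tool_pos: [0.6344, 0.0434, 0.158]
tool_rot: [-161.4, 89.7, 179.2]
force: [0.0, -1.6, -0.6]
grip_width: 0.0298
```

Run:
```python
from h import *
d=shot('wrist','w3');shot('top','t3');shot('side','s3');o=telemetry.get_obs();print(o['time_s'],o['tool_pos'],o['qpos'].round(1),o['grip_width'])
move([.6347,.0446,.028],Rdown(-19.4))
```

```text
5.4 [0.63491752 0.04249124 0.15906485] [ 22.4  23.3 -36.6  89.3  14.3  72.4 -35.9] 0.029543207540200282
offset [ 0.1311  0.002  -0.0005] ang [-0.0024 -0.0028  0.001 ] |off| 0.131 deg 0.2
```

View pics/w3.png

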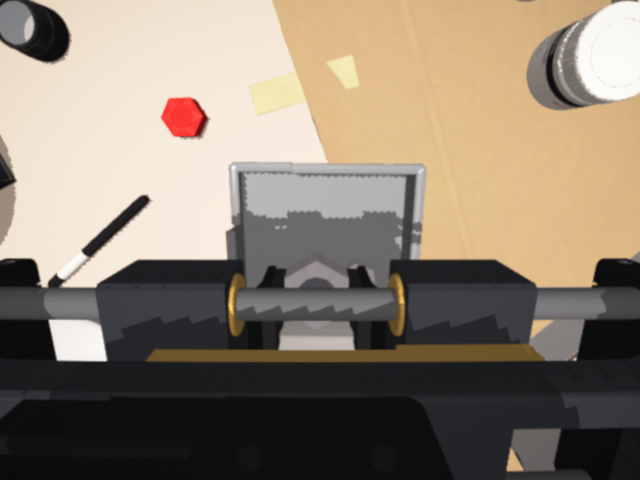

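View pics/s3.png

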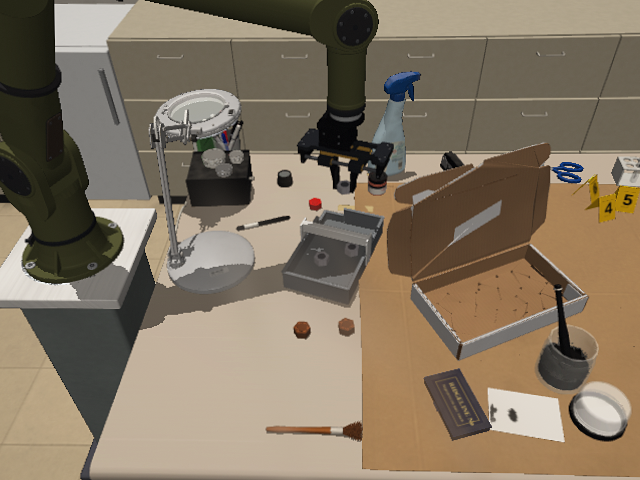

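Still aligned over the +y half of the tote. The tote rim in the wrist view spans columns 230–424, with the nut centred at 316. I'll lower it and release.

Call:
drive_tool(offset=[[0.04, 0.002, 0], [0.08, 0.002, 0], [0.115, 0.002, 0], [0.132, 0.002, 0], [0.134, 0.002, 0], [0.134, 0.002, 0]], angular=[[0, 0, 0], [0, 0, 0], [0, 0, 0], [0, 0, 0], [0, 0, 0], [0, 0, 0]])

```text
time_s: 6.15
tool_pos: [0.6362, 0.0443, 0.0264]
tool_rot: [-165.2, 90.0, 175.2]
force: [0.3, 0.1, -1.1]
grip_width: 0.0295
```

Call:
drive_tool(offset=[[0, 0, 0], [0, 0, 0], [0, 0, 0], [0, 0, 0]], angular=[[0, 0, 0], [0, 0, 0], [0, 0, 0], [0, 0, 0]], fingers=-0.1)

```text
time_s: 6.65
tool_pos: [0.6363, 0.0443, 0.0266]
tool_rot: [-163.4, 90.0, 177.1]
force: [-0.7, -0.7, 0.2]
grip_width: 0.0472
```

Call:
drive_tool(offset=[[-0.03, 0, 0], [-0.07, 0, 0], [-0.11, 0, 0], [-0.14, 0, 0], [-0.15, 0, 0], [-0.15, 0, 0]], angular=[[0, 0, 0], [0, 0, 0], [0, 0, 0], [0, 0, 0], [0, 0, 0], [0, 0, 0]])

```text
time_s: 7.4
tool_pos: [0.6364, 0.0443, 0.1765]
tool_rot: [-134.2, 90.0, -153.8]
force: [-0.5, -1.5, -0.6]
grip_width: 0.048
```

Run:
```python
from h import *
d=shot('wrist','w4');shot('side','s4');o=telemetry.get_obs();print(o['time_s'],o['tool_pos'],o['qpos'].round(1),o['grip_width'])
move([.6155,-.025,.16],Rdown(70.6))
s=load('s4');cv2.imwrite('pics/s4c.png',cv2.resize(s['pixels'][150:310,270:430,::-1],None,fx=3.5,fy=3.5))
```

```text
7.5 [0.63552299 0.04409307 0.17488567] [ 22.4  22.7 -36.9  88.1  13.9  74.  -35.8] 0.04760121647875597
offset [ 0.015  -0.0718  0.0043] ang [-1.5735e+00 -3.2000e-03 -1.4000e-03] |off| 0.073 deg 90.2
```

View pics/w4.png

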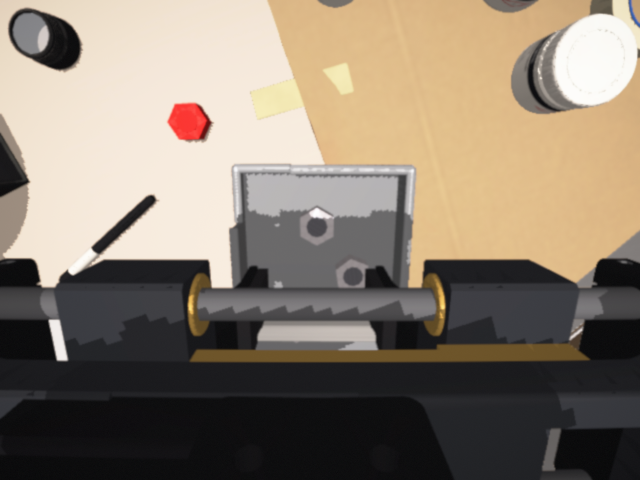

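View pics/s4c.png

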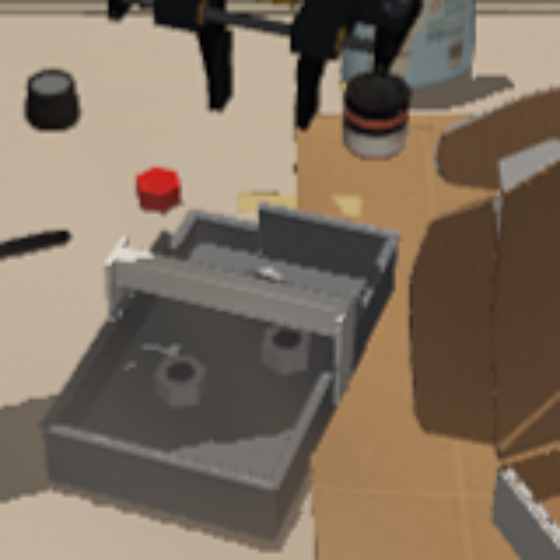

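All three nuts now sit in the tote; in the wrist view nut_3 is at (317,226) and another is at (352,274). Next I'll turn the gripper 90° above the bar.

Call:
drive_tool(offset=[[0, -0.008, 0], [0, -0.016, 0], [0.001, -0.024, 0], [0.002, -0.032, 0.001], [0.004, -0.04, 0.002], [0.006, -0.048, 0.003], [0.008, -0.056, 0.004], [0.01, -0.064, 0.004], [0.013, -0.07, 0.004], [0.015, -0.072, 0.004]], angular=[[-0.16, 0, 0], [-0.32, 0, 0], [-0.48, 0, 0], [-0.64, 0, 0], [-0.8, 0, 0], [-0.96, 0, 0], [-1.12, 0, 0], [-1.28, 0, 0], [-1.44, 0, 0], [-1.573, -0.002, 0]])

```text
time_s: 8.75
tool_pos: [0.614, -0.0258, 0.1579]
tool_rot: [96.0, 89.7, 166.8]
force: [0.3, -0.1, -0.1]
grip_width: 0.0478
```

Call:
drive_tool(offset=[[0, 0, 0], [0, 0, 0]], angular=[[0, 0, 0], [0, 0, 0]])

```text
time_s: 9.0
tool_pos: [0.6135, -0.0258, 0.1569]
tool_rot: [95.3, 89.6, 166.0]
force: [0.3, 0.4, 0.9]
grip_width: 0.0478
```

Run:
```python
from h import *
d=shot('wrist','w5');o=telemetry.get_obs();print(o['time_s'],o['tool_pos'],o['qpos'].round(1),o['grip_width'])
move([.6155,-.025,.064],Rdown(70.6))
A=R.from_euler('z',-19.4,degrees=True).as_matrix()
for p in [(79,0,88),(-79,0,88),(-75,0,48),(-75,125,28)]: print(p,w2px(d,A@np.array(p)/1000+[.6155,-.025,0]))
```

```text
9.05 [ 0.61372594 -0.02562463  0.15728917] [ 40.5  25.  -51.7  92.2  20.2  73.1  56. ] 0.04780067953424109
offset [ 0.0933 -0.002   0.0012] ang [ 0.0019 -0.0005 -0.0057] |off| 0.093 deg 0.3
(79, 0, 88) [[318.76397857 358.11484794]]
(-79, 0, 88) [[319.49514502 129.66639538]]
(-75, 0, 48) [[318.93609317 139.17484143]]
(-75, 125, 28) [[476.67046994 140.96500662]]
```

View pics/w5.png

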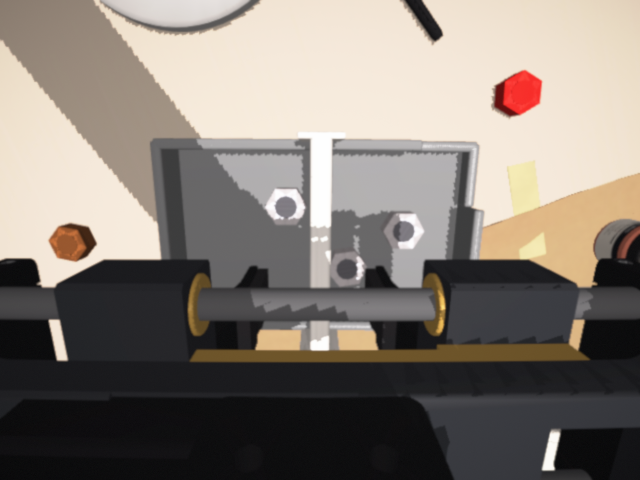

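The bar is at column 321 and centred between the fingers, so I'll descend and grip it.

Call:
drive_tool(offset=[[0.04, -0.002, 0.001], [0.075, -0.002, 0.001], [0.093, -0.002, 0.001], [0.093, -0.002, 0.001], [0.093, -0.002, 0.001]], angular=[[0, 0, 0], [0, 0, 0], [0, 0, -0.005], [0, 0, -0.005], [0, 0, -0.005]])

```text
time_s: 9.68
tool_pos: [0.6165, -0.025, 0.0658]
tool_rot: [-83.0, 89.9, -12.3]
force: [0.8, 0.3, -0.2]
grip_width: 0.0479
```

Call:
drive_tool(offset=[[0, 0, 0], [0, 0, 0], [0, 0, 0], [0, 0, 0], [0, 0, 0], [0, 0, 0], [0, 0, 0]], angular=[[0, 0, 0], [0, 0, 0], [0, 0, 0], [0, 0, 0], [0, 0, 0], [0, 0, 0], [0, 0, 0]], fingers=1, squeeze=60)

```text
time_s: 10.55
tool_pos: [0.6166, -0.0248, 0.0658]
tool_rot: [-74.7, 89.9, -4.0]
force: [-0.2, 0.4, 0.6]
grip_width: 0.0134
```

Call:
drive_tool(offset=[[-0.01, 0, 0], [-0.03, 0, 0], [-0.055, 0, 0], [-0.08, 0, 0], [-0.105, 0, 0], [-0.13, 0, 0], [-0.15, 0, 0], [-0.16, 0, 0], [-0.16, 0, 0], [-0.16, 0, 0]], angular=[[0, 0, 0], [0, 0, 0], [0, 0, 0], [0, 0, 0], [0, 0, 0], [0, 0, 0], [0, 0, 0], [0, 0, 0], [0, 0, 0], [0, 0, 0]])

```text
time_s: 11.8
tool_pos: [0.6157, -0.0249, 0.2248]
tool_rot: [130.5, 90.0, -158.8]
force: [0.4, 0.6, -3.9]
grip_width: 0.0136
```

Run:
```python
from h import *
shot('side','s6');o=telemetry.get_obs();print(o['time_s'],o['tool_pos'],o['qpos'].round(1),o['grip_width'],o['force'])
move([.58,-.15,.24])
```

```text
11.85 [ 0.61570411 -0.02493169  0.22465743] [ 41.3  22.2 -53.1  87.3  17.9  79.5  57.7] 0.013815395454611855 [ 0.35394222 -0.67717459 -5.72056236]
offset [-0.0153 -0.0076 -0.1298] ang [0. 0. 0.] |off| 0.131 deg 0.0
```

View pics/s6.png

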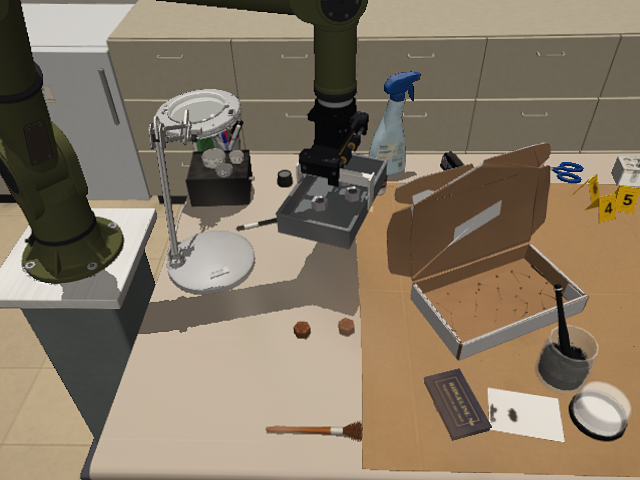

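The tote is lifted with the nuts still inside, visible at (318,202) and (350,190). I'll shift it gently right and back for clearance.

Call:
drive_tool(offset=[[-0.002, 0, -0.005], [-0.005, -0.001, -0.016], [-0.008, -0.002, -0.032], [-0.011, -0.003, -0.049], [-0.013, -0.004, -0.066], [-0.015, -0.005, -0.083], [-0.015, -0.006, -0.1], [-0.015, -0.007, -0.115], [-0.015, -0.008, -0.126], [-0.015, -0.008, -0.13]], angular=[[0, 0, 0], [0, 0, 0], [0, 0, 0], [0, 0, 0], [0, 0, 0], [0, 0, 0], [0, 0, 0], [0, 0, 0], [0, 0, 0], [0, 0, 0]])

```text
time_s: 13.1
tool_pos: [0.5801, -0.1512, 0.2395]
tool_rot: [102.5, 90.0, 173.2]
force: [-0.8, 1.2, -5.3]
grip_width: 0.0137
```

Call:
drive_tool(offset=[[0, 0, 0], [0, 0, 0], [0, 0, 0], [0, 0, 0], [0, 0, 0], [0, 0, 0], [0, 0, 0], [0, 0, 0], [0, 0, 0], [0, 0, 0]], angular=[[0, 0.025, -0.02], [0, 0.05, -0.04], [0, 0.075, -0.06], [0, 0.1, -0.08], [0, 0.125, -0.1], [0, 0.145, -0.12], [0, 0.165, -0.135], [0, 0.185, -0.15], [0, 0.2, -0.165], [0, 0.21, -0.175]])

```text
time_s: 14.35
tool_pos: [0.58, -0.151, 0.2395]
tool_rot: [-140.3, 74.3, -69.6]
force: [0.6, 0.2, -4.9]
grip_width: 0.0137
```

```bash
cat > st.py <<'E'
import sys
from h import *
n=sys.argv[1]
for c in ('side','wrist','top'): shot(c,c+n)
o=telemetry.get_obs();print(o['time_s'],o['tool_pos'].round(4),o['qpos'].round(1),o['grip_width'].round(4),o['force'].round(1))
M=T_tool(o)[:3,:3]; print('tote if rigid: x-angle %.2f y-angle %.2f z-angle %.2f'%tuple(np.arccos([-M[2,1],M[2,2],-M[2,0]])))
E
python3 st.py 7
```

```text
Traceback (most recent call last):
  File "st.py", line 5, in <module>
    o=telemetry.get_obs();print(o['time_s'],o['tool_pos'].round(4),o['qpos'].round(1),o['grip_width'].round(4),o['force'].round(1))
                                                                                      ^^^^^^^^^^^^^^^^^^^^^
AttributeError: 'float' object has no attribute 'round'
```

View pics/side7.png

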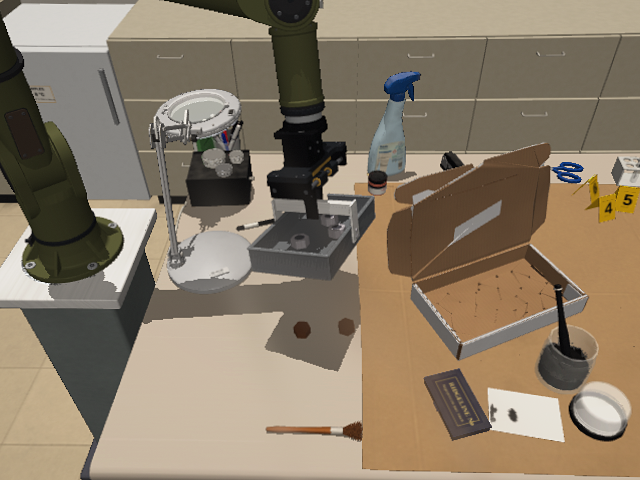

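View pics/wrist7.png

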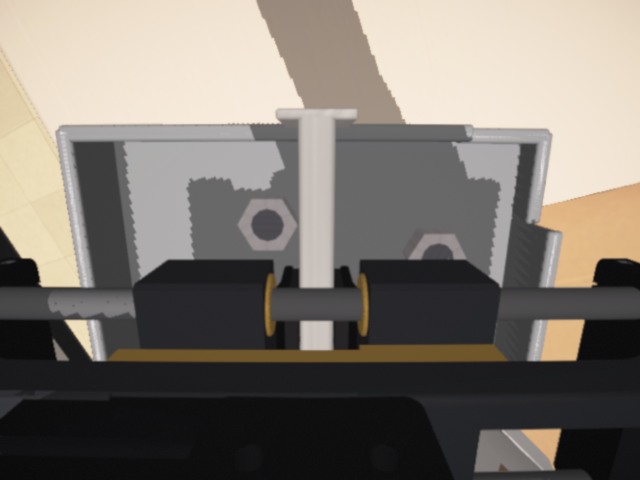

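At 15.7° of tilt the nuts have barely moved and the bar is steady in the grip at column 318. I'll keep tilting slowly.

Call:
drive_tool(offset=[[0, 0, 0], [0, 0, 0], [0, 0, 0], [0, 0, 0], [0, 0, 0], [0, 0, 0], [0, 0, 0], [0, 0, 0], [0, 0, 0], [0, 0, 0]], angular=[[0, 0.01, -0.01], [0, 0.02, -0.02], [0, 0.03, -0.03], [0, 0.04, -0.04], [0, 0.05, -0.05], [0, 0.06, -0.06], [0, 0.07, -0.07], [0, 0.08, -0.08], [0, 0.09, -0.09], [0, 0.1, -0.1]])

```text
time_s: 15.75
tool_pos: [0.58, -0.151, 0.2394]
tool_rot: [-138.6, 66.2, -67.8]
force: [0.1, 1.0, -5.0]
grip_width: 0.0135
```

```bash
sed -i "s/o\['grip_width'\].round(4)/o['grip_width']/" st.py; python3 st.py 8
```

```text
15.9 [ 0.58   -0.1509  0.2395] [ 47.2   8.2 -51.9 101.   31.2  69.   56.6] 0.013487551513204361 [ 0.5  0.4 -5.3]
tote if rigid: x-angle 1.30 y-angle 1.88 z-angle 0.41
```

View pics/side8.png

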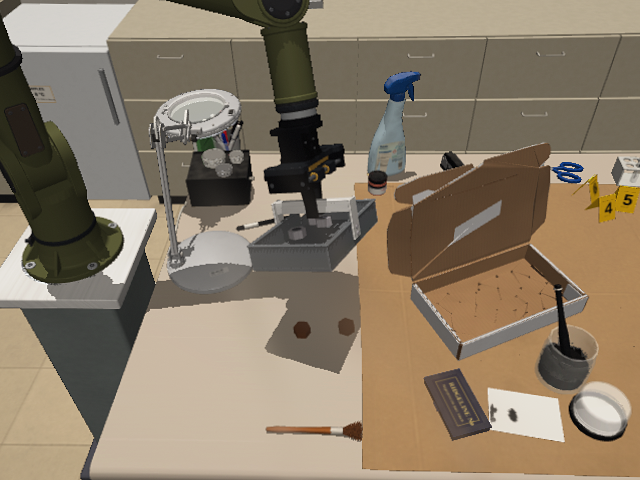

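View pics/wrist8.png

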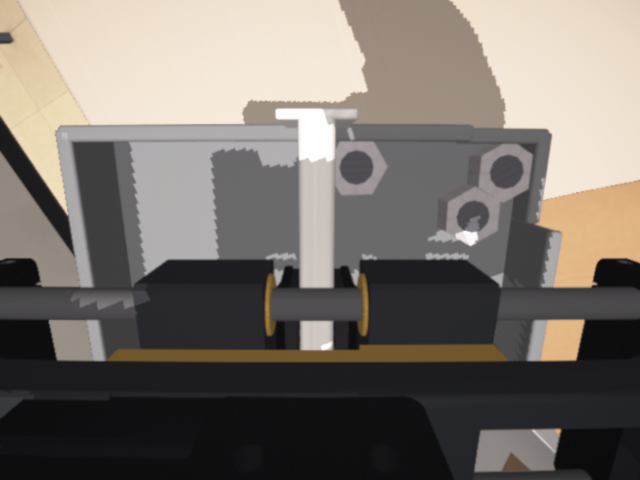

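At 0.41 rad of tilt two nuts sit in the low corner, at (505,170) and (470,215). The third is against the −x wall at (357,168) and needs more y-tilt.

Call:
drive_tool(offset=[[0, 0, 0], [0, 0, 0], [0, 0, 0], [0, 0, 0], [0, 0, 0], [0, 0, 0], [0, 0, 0], [0, 0, 0]], angular=[[0, 0.015, 0], [0, 0.035, 0], [0, 0.055, 0], [0, 0.075, 0], [0, 0.095, 0], [0, 0.115, 0], [0, 0.13, 0], [0, 0.14, 0]])

```text
time_s: 16.9
tool_pos: [0.5801, -0.1507, 0.2394]
tool_rot: [-148.1, 59.8, -78.4]
force: [-0.7, 0.4, -5.9]
grip_width: 0.0131
```

```bash
cd .;python3 st.py 9
```

```text
17.05 [ 0.5801 -0.1507  0.2394] [ 40.5  12.3 -51.6 100.   41.3  75.9  47.5] 0.013296738339394454 [-0.3  0.2 -4.5]
tote if rigid: x-angle 1.30 y-angle 2.01 z-angle 0.53
```

View pics/wrist9.png

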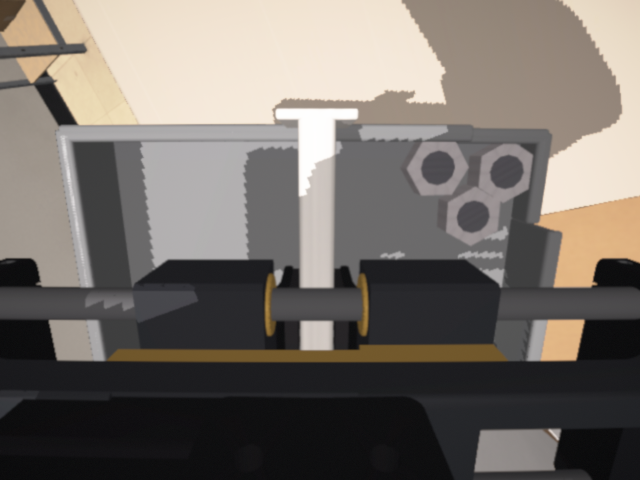

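All three nuts are clustered in the corner. Now a check of distances, corner height and whether the tote slipped in the grip.

Run:
```python
from h import *
d=load('wrist9'); C=np.array(d['T_tool_cam'])
# tote frame from tool: tote x=-tool y, y=tool z, z=-tool x ; TCP at tote (~0.001,0,0.0658)
M=np.array([[0,-1,0],[0,0,1],[-1,0,0.]]); D=dict(d); W=np.eye(4);W[:3,:3]=M@C[:3,:3];W[:3,3]=M@C[:3,3]+[.001,0,.0658];D['W']=W
for p in [(437,167),(506,172),(472,215)]:
    q=px2w(D,[p],.024)[0]; q[2]=.008; print('nut',q.round(3),'dist',np.linalg.norm(q-[-.071,.121,.008]).round(3))
for P in [(-.075,-.125,.048),(-.075,.125,.028),(-.079,0,.088)]: print(P,w2px(D,[P]).round(0))
o=telemetry.get_obs();T=T_tool(o);c=M.T@(np.array([-.071,.121,.008])-[.001,0,.0658]);print('corner',T[:3,:3]@c+T[:3,3],o['time_s'],o['joint_velocities'].round(2))
```

```text
nut [-0.055  0.067  0.008] dist 0.057
nut [-0.052  0.106  0.008] dist 0.024
nut [-0.028  0.089  0.008] dist 0.054
(-0.075, -0.125, 0.048) [[ 54. 127.]]
(-0.075, 0.125, 0.028) [[551. 129.]]
(-0.079, 0, 0.088) [[316. 105.]]
corner [ 0.56429474 -0.05935687  0.11861194] 17.05 [ 0.34 -0.33  0.06 -0.08 -0.04 -0.11  0.2 ]
```

View pics/side9.png

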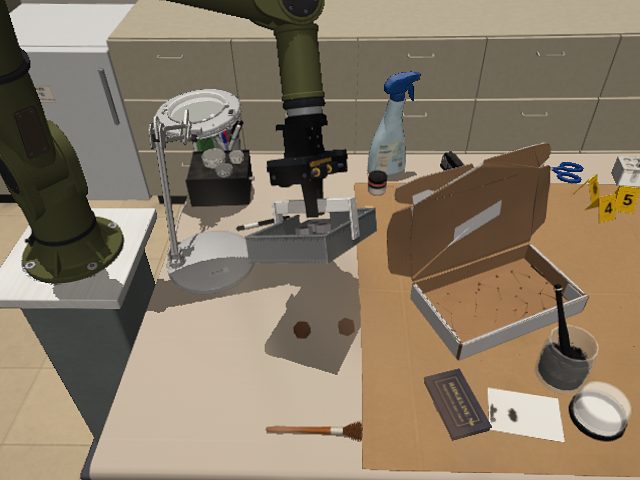

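Call:
drive_tool(offset=[[0, 0, 0], [0, 0, 0], [0, 0, 0], [0, 0, 0], [0, 0, 0], [0, 0, 0], [0, 0, 0], [0, 0, 0]], angular=[[0, 0, 0], [0, 0, 0], [0, 0, 0], [0, 0, 0], [0, 0, 0], [0, 0, 0], [0, 0, 0], [0, 0, 0]])

```text
time_s: 18.05
tool_pos: [0.5801, -0.1506, 0.2394]
tool_rot: [-148.0, 59.8, -78.3]
force: [0.4, -0.8, -5.7]
grip_width: 0.014
```

```bash
cd .;python3 st.py 10
```

```text
18.2 [ 0.5801 -0.1507  0.2394] [ 40.5  12.3 -51.6 100.   41.3  75.9  47.5] 0.013379565842961929 [ 0.8 -0.  -5.5]
tote if rigid: x-angle 1.30 y-angle 2.01 z-angle 0.53
```

View pics/wrist10.png

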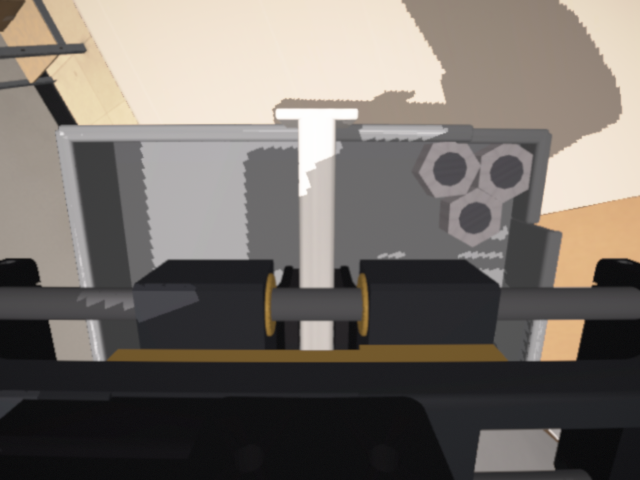

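View pics/top10.png

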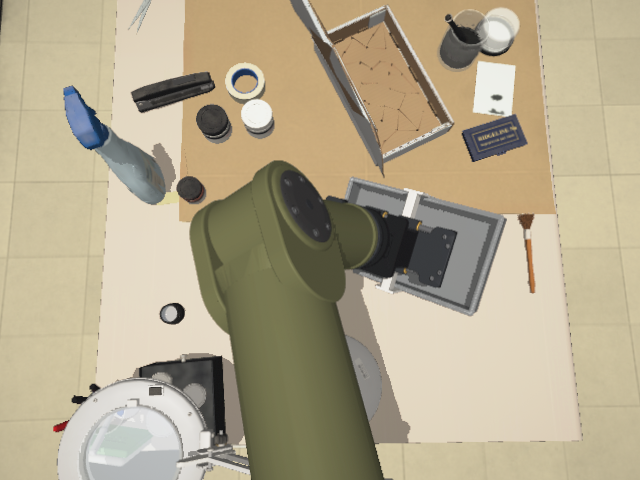

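One nut crept about 13 px closer during the hold and now touches the others. I'll hold briefly once more to confirm it has stopped.

Call:
drive_tool(offset=[[0, 0, 0], [0, 0, 0], [0, 0, 0], [0, 0, 0], [0, 0, 0], [0, 0, 0], [0, 0, 0], [0, 0, 0]], angular=[[0, 0, 0], [0, 0, 0], [0, 0, 0], [0, 0, 0], [0, 0, 0], [0, 0, 0], [0, 0, 0], [0, 0, 0]])

```text
time_s: 19.2
tool_pos: [0.5801, -0.1507, 0.2394]
tool_rot: [-148.0, 59.8, -78.3]
force: [-0.1, 0.2, -5.4]
grip_width: 0.0133
```

```bash
cd .;python3 st.py 11
python3 - <<'E'
from h import *
a=load('wrist10')['pixels'][130:260,400:550].astype(int);b=load('wrist11')['pixels'][130:260,400:550].astype(int)
print((np.abs(a-b).max(2)>40).mean())
t=cv2.matchTemplate(load('wrist11')['pixels'],load('wrist10')['pixels'][140:200,415:480],cv2.TM_CCOEFF_NORMED);print(cv2.minMaxLoc(t))
from cell import sign_off
print(sign_off())
E
```

```text
19.35 [ 0.5801 -0.1507  0.2394] [ 40.5  12.3 -51.6 100.   41.3  75.9  47.5] 0.013823000714279242 [ 0.1  0.1 -5.1]
tote if rigid: x-angle 1.30 y-angle 2.01 z-angle 0.53
0.0
(-0.5641345977783203, 0.9997058510780334, (282, 307), (415, 140))
the job is handed in; nothing more can be done
None
```

I put the stray nut in the tote while the tote stood on the table. I then lifted the tote by its bar, moved it aside and tilted it until all three nuts slid into the cut-down corner. The job was handed in at about 19.4 s, with the tote still held up and tilted.

What my last checks showed:
- **Nuts:** all three lay about 24 to 57 mm from the corner, against a limit of 100 mm. One crept closer during the first 1 s hold. After the second hold the wrist pictures matched, so nothing was moving.
- **Tilt:** x axis 1.30 rad from vertical, y axis 2.01 rad and z axis 0.53 rad, all within limits. These come from the gripper pose; the tote's outline in the wrist picture matched that pose to within a few pixels, so it had not slipped visibly.
- **Height and grip:** the corner was about 0.12 m above the table. The finger opening of about 13.5 mm matched the 14 mm bar, held at 60 N.
- **Loupe and jar:** the loupe looks unmoved in the first and last top pictures. I did not work out which of the jars on the left is the powder jar, but none of them looks moved.

No check failed or disagreed.

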